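# Put the slab-mug kit back on its rack and hooks

### The job

Clear the slab-mug kit off the bench. Lay every wooden roller gently (no dropping it in) into a groove of its own size in the cradle rack, thick ones in the wide grooves and thin ones in the narrow grooves, one to a groove, resting fully down in the groove and with its round barrel about centred across the two rails; hang the two mugs by their handles on the two hooks of the steel stand, one on each. Leave the bowl, the jar and the tool crock where they are.

Things in the scene. Friction and masses are not known exactly. Their poses are not given: they have to be found in the camera images.
- rack: Fixed wooden cradle rack, 290 x 130 mm base 10 mm thick, origin under its centre on the bench. Two rails, 14 mm thick, run along its x axis at y = -40 and +40 mm; each carries four upright V cradles (90 degree V, bottoms 22 mm above the bench). Four grooves run along the rack's y axis, 72 mm apart along its x axis: wide (lips 42 mm apart, 43 mm high), narrow (lips 27 mm apart, 35 mm high), wide, narrow, from -x to +x. Between the rails a finger can go down to the base.
- wide_a (a point): Where the centre of a seated thick roller lies in the wide groove nearest the rack's -x end, midway between the rails, 52 mm above the bench. Axes as the rack's: the groove runs along y.
- wide_b (a point): The same for the other wide groove.
- narrow_a (a point): Where the centre of a seated thin roller lies in the narrow groove between the two wide ones, midway between the rails, 43 mm above the bench. Axes as the rack's: the groove runs along y.
- narrow_b (a point): The same for the narrow groove at the rack's +x end.
- thick_a_center (a point): Centre of a thick wooden roller lying on the bench: round barrel 42 mm in diameter, 124 mm long, with a 12 mm thick hexagonal cap at each end (148 mm over all) that keeps it from rolling, 48.5 mm across flats, 56 mm across corners; its centre lies 24 mm above the bench. About 170 g. Its x axis runs along the roller. It may be absent.
- thick_b_center (a point): Centre of the other thick roller, same size. It may be absent.
- thin_a_center (a point): Centre of a thin wooden roller: barrel 30 mm in diameter, 124 mm long, the same kind of caps (148 mm over all), 38 mm across flats, 44 mm across corners; centre 19 mm above the bench. About 100 g. Its x axis runs along the roller. It may be absent.
- thin_b_center (a point): Centre of the other thin roller, same size. It may be absent.
- mug_a_center (a point): Centre of a straight stoneware mug (on its axis, half-way up, 47.5 mm above its foot): 64 mm in diameter, 95 mm high, walls 4 mm, about 240 g, standing upright. z is up its axis; the handle is on its +y side, in its y-z plane.
- mug_a_loop (a point): Middle of the opening of that mug's handle: 45 mm out from the axis along the mug's y, 45 mm above its foot. The opening is 26 mm wide (y, from the mug's wall to 58 mm out) and 42 mm high (z, from 24 to 66 mm above the foot); the handle bar is 10 mm thick.
- mug_b_center (a point): Centre of the other mug, same size and axes.
- mug_b_loop (a point): Middle of the opening of the other mug's handle, same size.
- stand: Fixed steel stand, origin under its foot's centre on the bench (foot 110 mm across, post 16 mm thick). At 200 mm height a 12 mm crossbar runs along its y axis, 90 mm to each side; two level hooks, 8 mm thick, stick out from it to -x (towards the robot), 80 mm to each side of the post. Each hook is level for 88 mm from the crossbar's axis, then turns up: its tip is 104 mm from the crossbar's axis and its top 18 mm above the hook's axis.
- hook_left (a point): Point on the axis of the hook on the stand's +y side, 75 mm out from the crossbar, 200 mm above the bench: where a handle should hang. Axes as the stand's: the hook points to -x. A mug let go there swings down about the hook until its weight is below it, leaning about 60 degrees, and sways for some 10 s.
- hook_right (a point): The same on the hook on the stand's -y side.
- bowl: Bystander: terracotta bowl, 150 mm across, origin under its foot. Leave it.
- slip_jar: Bystander: closed white jar, 70 mm across, 110 mm high, origin under its foot. Leave it.
- crock: Bystander: dark crock with clay tools in it, 90 mm across, origin under its foot. Leave it.

How it is judged (in metres and radians):
At the end, for the whole second after the job is handed in: Every roller rests in a groove of its size, within 5 mm of its seat sideways and in height, 12 mm along it, 0.1 rad in direction; each mug hangs by its handle (it may still sway) on its own hook, 25 mm tipward to 50 mm inward of its marked point (((x of thick_a_center in the frame of wide_a between -0.005 and 0.005 m and z of thick_a_center in the frame of wide_a between -0.005 and 0.005 m and y of thick_a_center in the frame of wide_a between -0.012 and 0.012 m and angle between the x axis of thick_a_center and the y axis of wide_a, either way round below 0.1 rad) or (x of thick_a_center in the frame of wide_b between -0.005 and 0.005 m and z of thick_a_center in the frame of wide_b between -0.005 and 0.005 m and y of thick_a_center in the frame of wide_b between -0.012 and 0.012 m and angle between the x axis of thick_a_center and the y axis of wide_b, either way round below 0.1 rad)) and linear speed of each of thick_a, thick_b, thin_a, thin_b below 0.03 m/s and ((x of thick_b_center in the frame of wide_a between -0.005 and 0.005 m and z of thick_b_center in the frame of wide_a between -0.005 and 0.005 m and y of thick_b_center in the frame of wide_a between -0.012 and 0.012 m and angle between the x axis of thick_b_center and the y axis of wide_a, either way round below 0.1 rad) or (x of thick_b_center in the frame of wide_b between -0.005 and 0.005 m and z of thick_b_center in the frame of wide_b between -0.005 and 0.005 m and y of thick_b_center in the frame of wide_b between -0.012 and 0.012 m and angle between the x axis of thick_b_center and the y axis of wide_b, either way round below 0.1 rad)) and ((x of thin_a_center in the frame of narrow_a between -0.005 and 0.005 m and z of thin_a_center in the frame of narrow_a between -0.005 and 0.005 m and y of thin_a_center in the frame of narrow_a between -0.012 and 0.012 m and angle between the x axis of thin_a_center and the y axis of narrow_a, either way round below 0.1 rad) or (x of thin_a_center in the frame of narrow_b between -0.005 and 0.005 m and z of thin_a_center in the frame of narrow_b between -0.005 and 0.005 m and y of thin_a_center in the frame of narrow_b between -0.012 and 0.012 m and angle between the x axis of thin_a_center and the y axis of narrow_b, either way round below 0.1 rad)) and ((x of thin_b_center in the frame of narrow_a between -0.005 and 0.005 m and z of thin_b_center in the frame of narrow_a between -0.005 and 0.005 m and y of thin_b_center in the frame of narrow_a between -0.012 and 0.012 m and angle between the x axis of thin_b_center and the y axis of narrow_a, either way round below 0.1 rad) or (x of thin_b_center in the frame of narrow_b between -0.005 and 0.005 m and z of thin_b_center in the frame of narrow_b between -0.005 and 0.005 m and y of thin_b_center in the frame of narrow_b between -0.012 and 0.012 m and angle between the x axis of thin_b_center and the y axis of narrow_b, either way round below 0.1 rad)) and (((x of mug_a_loop in the frame of hook_left between -0.025 and 0.05 m and y of mug_a_loop in the frame of hook_left between -0.025 and 0.025 m and z of mug_a_loop in the frame of hook_left between -0.035 and -0.004 m and height (world z) of mug_a_center above 0.09 m) and (x of mug_b_loop in the frame of hook_right between -0.025 and 0.05 m and y of mug_b_loop in the frame of hook_right between -0.025 and 0.025 m and z of mug_b_loop in the frame of hook_right between -0.035 and -0.004 m and height (world z) of mug_b_center above 0.09 m)) or ((x of mug_a_loop in the frame of hook_right between -0.025 and 0.05 m and y of mug_a_loop in the frame of hook_right between -0.025 and 0.025 m and z of mug_a_loop in the frame of hook_right between -0.035 and -0.004 m and height (world z) of mug_a_center above 0.09 m) and (x of mug_b_loop in the frame of hook_left between -0.025 and 0.05 m and y of mug_b_loop in the frame of hook_left between -0.025 and 0.025 m and z of mug_b_loop in the frame of hook_left between -0.035 and -0.004 m and height (world z) of mug_b_center above 0.09 m)))); the robot touches nothing.
It fails at once if the bowl, jar or crock is moved more than 30 mm or tipped (distance of any of bowl, slip_jar, crock from where it was at the start of the episode above 0.03 m or angle between any of bowl, slip_jar, crock's own z axis and vertical above 0.4 rad).
It fails at once if a roller is dropped or thrown into a groove (faster than 0.3 m/s on its last 30 mm down) ((z of thick_a_center in the frame of wide_a between 0.002 and 0.03 m and horizontal distance between thick_a_center and wide_a below 0.03 m and linear speed of thick_a above 0.3 m/s) or (z of thick_a_center in the frame of wide_b between 0.002 and 0.03 m and horizontal distance between thick_a_center and wide_b below 0.03 m and linear speed of thick_a above 0.3 m/s) or (z of thick_b_center in the frame of wide_a between 0.002 and 0.03 m and horizontal distance between thick_b_center and wide_a below 0.03 m and linear speed of thick_b above 0.3 m/s) or (z of thick_b_center in the frame of wide_b between 0.002 and 0.03 m and horizontal distance between thick_b_center and wide_b below 0.03 m and linear speed of thick_b above 0.3 m/s) or (z of thin_a_center in the frame of narrow_a between 0.002 and 0.03 m and horizontal distance between thin_a_center and narrow_a below 0.03 m and linear speed of thin_a above 0.3 m/s) or (z of thin_a_center in the frame of narrow_b between 0.002 and 0.03 m and horizontal distance between thin_a_center and narrow_b below 0.03 m and linear speed of thin_a above 0.3 m/s) or (z of thin_b_center in the frame of narrow_a between 0.002 and 0.03 m and horizontal distance between thin_b_center and narrow_a below 0.03 m and linear speed of thin_b above 0.3 m/s) or (z of thin_b_center in the frame of narrow_b between 0.002 and 0.03 m and horizontal distance between thin_b_center and narrow_b below 0.03 m and linear speed of thin_b above 0.3 m/s)).
Of thick_a, thin_a, thick_b, thin_b only 3 to 4 are there at a start; the rules pass over those that are not, and their reading is None.
At some moment in a run one of thick_a, thin_a, thick_b, thin_b may be knocked a few centimetres aside while the robot is not near it.
It also fails if it takes over 210 s, if anything falls off the work surface, if the arm or the gripper's body presses on something with over 40 N, if the wrist force passes 120 N, or if a joint passes its speed limit or range.

### The arm

A 7-joint arm with a two-finger parallel gripper is mounted at the origin on the work surface. World frame = base frame: x ahead of the robot, y to its left, z up, the work surface at z = 0. Lengths are in mm, angles in rad, forces in N, time in s.
With the tool pointing down it reaches from about 425 to 975 mm from the base axis. Payload 16.7 kg.
Tool frame: the origin (TCP) lies between the finger pads; the fingertips stand 25 mm ahead of it and the grasp point (between the pads) lies 6 mm ahead of it; z points along the fingers, y is the line along which they close (so a half turn about z gives the same grasp; the last joint's range is limited). The gripper opens to 85 mm and grips with 20 to 120 N. Pads are 22 mm wide; open, the fingers measure 114 mm over their backs; the gripper's body (76 mm by 85 mm) begins 54 mm behind the grasp point. The pads swing forward as they close: fully open they stand 13 mm farther back than shut.
Start: joints at [0.983, 0.426, 0.074, 1.606, -0.034, 1.111, -0.067], TCP at [286.741, -611.029, 234.302] pointing down, gripper open.
Joint ranges: [-2.85, 2.85], [-0.5, 2.14], [-1.23, 1.37], [0.21, 2.46], [-1.02, 4.16], [0.16, 2.05], [-2.73, 2.73]. Speed limits (rad/s): [1.89, 1.89, 2.39, 2.39, 3.01, 3.01, 3.01].

### API

Orientations are given as a unit quaternion [w, x, y, z].
In Python, from cell import observe, cams, job gives the robot as it stands.
- The arm moves only by the shell command python3 -m handwheel 'ROWS'. ROWS is JSON, a list of rows, each a list of 5 numbers: the opening in per cent of the stroke, from 0 (shut) to 100 (fully open), then the shift along the world's x, y, z in mm, then the turn about the world's z in degrees. A call has 1 to 10 rows; each row shifts and turns the commanded pose from where the row before left it; what a row does not reach is not made up. A row lasts 1/10 s, in which the tool goes at most 50 mm and 8.59 degrees, less where a joint would pass 70% of its speed; a pose out of reach is approached as far as the arm can. A call with a gripper value outside its range is refused whole. The fingers move at their own pace and stop on an object; the grip force is fixed at half the most. Time passes only in rows, so rows that do not move let the fingers close. It gives the time, the measured TCP pose, the force, the opening and the grip force at its end, in the units of the state.
- observe(): the state, without advancing time (a new reading comes with each control period).
- cams.get_image(name): name is "scene" or "side" or "wrist"; returns (picture, depth): 480x640x3 uint8, red, green, blue; 480x640 float32, mm along the optical axis (not along the pixel's ray), 0 where there is no reading.
- cams.camera_params(name): a dict with "intrinsics" (3x3 intrinsics, pixels), "extrinsics" (4x4, takes a point from camera to world coordinates); the wrist camera has in their place "hand_eye" (4x4, takes a point from camera to tool coordinates, whose origin is the TCP and whose axes are the flange's). Camera axes: x right, y down, z forward; pixel columns grow to the right and rows downward; lengths in mm; the calibration is good to about 2 mm. A picture is of the moment at which its call begins: read the wrist's pose just before it. camera_params takes no time and is no camera call.
- job.finish_job(): hands the job in; it is judged then, once.
Trained networks look in the newest picture that a camera, given by its name, has taken for a name from the list of things; names that differ only in an ending like _2 or _b are one class to them, and where a whole thing is asked for, a point or a joint stands for the part that bears it (a point fixed in the world has none). Each returns a list of dicts, best first, with "score" (0 to 1); they miss things now and then, are a little off and sometimes report something else, mostly with a low value. They report only what shows in the picture. A call takes as long as a camera call.
- cams.spot_in(camera, label): "box" ([left, top, right, bottom] in pixels, round what is visible of it).
- cams.trace(camera, label): "pixels" (480x640 bool, what is visible of it) and "box" ([left, top, right, bottom] in pixels, round what is visible of it).
The state is a dict: "t": time; "joint_pos": joint angles; "qvel": joint speeds; "effort": joint torques, N m; "tcp_pos": TCP position; "ee_rot": TCP orientation; "ft_force": force on the tool from outside, world axes, zero at the start; "moment": the same for the moment, N m; "grip_width": finger opening in mm; "gripper_force": force on a finger pad.
Only numpy, scipy, OpenCV 4.12 (cv2) and the standard library are available. Lean on these libraries where they do the work, as an engineer would, in place of code of your own. Each camera call takes 0.05 s, during which the arm holds its last target. There are 200 camera calls.

## Working session

There is one attempt and no reset: what is moved stays moved. The work goes in short steps, Python scripts to look and compute and a shell command to move; the robot and the scene stay as the last step left them, time stands still between calls to the robot, and variables do not carry over. Pictures are saved under pics/ and viewed, at most 14 in all, crops included, and the job is handed in when it is done.

```bash
ls; mkdir -p pics; python3 - <<'E'
from cell import observe,cams,job
import cv2,numpy as np
o=observe();print(o)
for n in ("scene","side","wrist"):
    im,d=cams.get_image(n);cv2.imwrite(f"pics/{n}0.png",im[:,:,::-1]);np.savez(f"{n}0.npz",im=im,d=d)
    print(n,cams.camera_params(n))
E
```

```text
pics
{'t': 0.0, 'joint_pos': array([ 0.98249105,  0.42671447,  0.07384316,  1.60663478, -0.03411509,
        1.11078724, -0.06711695]), 'qvel': array([ 0.00073782,  0.00053168,  0.00067616,  0.00217436, -0.00163636,
       -0.00214239,  0.00078017]), 'effort': array([-9.13344174e-04, -9.49817991e+01,  3.76030549e+00, -4.63515508e+01,
        1.91899535e-02,  9.96513030e-03,  1.04071514e-06]), 'tcp_pos': array([ 286.58443359, -610.68370087,  233.60979862]), 'ee_rot': array([-6.17408119e-04,  9.76032781e-01,  2.17622603e-01, -1.77312839e-04]), 'ft_force': array([0.11429532, 0.3559627 , 0.21311438]), 'moment': array([-0.01560349,  0.03465602, -0.0190367 ]), 'gripper_force': 0.0, 'grip_width': 85.40608013940253}
scene {'intrinsics': array([[618.09928755,   0.        , 313.02070917],
       [  0.        , 618.09928755, 228.63025926],
       [  0.        ,   0.        ,   1.        ]]), 'extrinsics': array([[-7.35291263e-01,  4.37592029e-01, -5.17551906e-01,
         1.32234151e+03],
       [ 6.77403573e-01,  4.98955989e-01, -5.40525041e-01,
         7.22523950e+02],
       [ 2.17061738e-0
[... 510 characters left out ...]
      [-2.41955343e-03, -6.99574516e-01, -7.14555556e-01,
         8.95726853e+02],
       [ 0.00000000e+00,  0.00000000e+00,  0.00000000e+00,
         1.00000000e+00]])}
wrist {'intrinsics': array([[389.96622898,   0.        , 317.80708237],
       [  0.        , 389.96622898, 234.41878353],
       [  0.        ,   0.        ,   1.        ]]), 'hand_eye': array([[ 1.16139136e-04, -9.55898991e-01, -2.93695601e-01,
         7.64281015e+01],
       [ 9.99999934e-01,  1.02538154e-05,  3.62067108e-04,
         1.36603715e-01],
       [-3.43088082e-04, -2.93695624e-01,  9.55898929e-01,
        -1.39754040e+02],
       [ 0.00000000e+00,  0.00000000e+00,  0.00000000e+00,
         1.00000000e+00]])}
```

View pics/scene0.png

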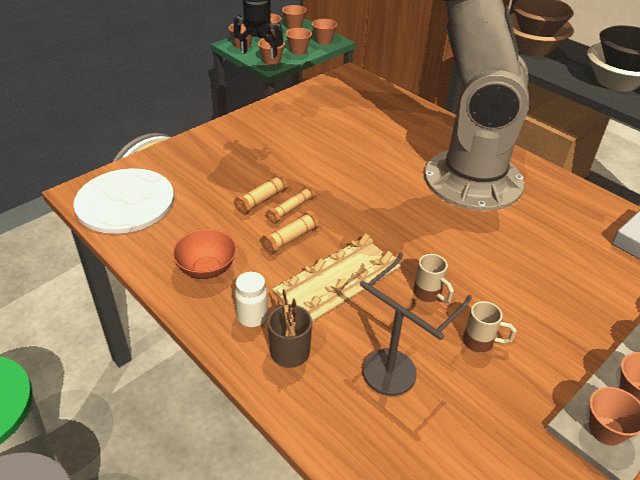

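View pics/side0.png

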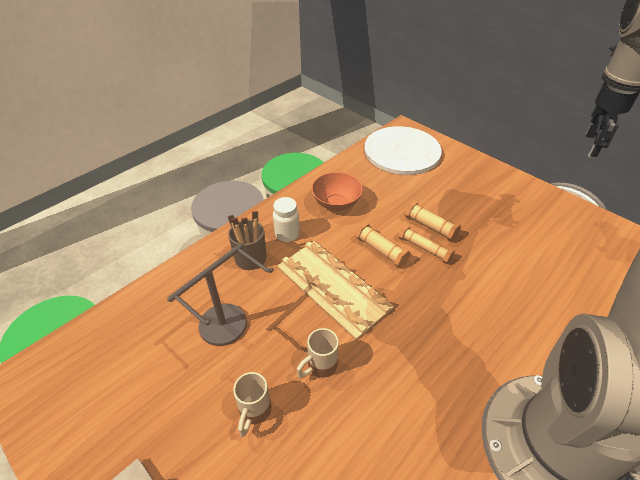

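```bash
cat > h.py <<'E'
from cell import observe,cams,job
import numpy as np,cv2
from scipy.spatial.transform import Rotation as R
def T_cam(n,o=None):
    p=cams.camera_params(n);K=p["intrinsics"]
    if "extrinsics" in p: return K,p["extrinsics"]
    o=o or observe();T=np.eye(4);T[:3,:3]=R.from_quat(np.roll(o["ee_rot"],-1)).as_matrix();T[:3,3]=o["tcp_pos"]
    return K,T@p["hand_eye"]
def cloud(d,K,T):
    v,u=np.mgrid[:480,:640];P=np.stack([(u-K[0,2])/K[0,0]*d,(v-K[1,2])/K[1,1]*d,d],-1)
    P=P@T[:3,:3].T+T[:3,3];P[d<=0]=np.nan;return P
def look(n,save=None):
    o=observe();im,d=cams.get_image(n);K,T=T_cam(n,o)
    if save: cv2.imwrite(f"pics/{save}.png",im[:,:,::-1])
    return im,d,cloud(d,K,T),K,T
def inst(n,label,P,er=3,smin=.3):
    out=[]
    for r in cams.trace(n,label):
        if r["score"]<smin: continue
        m=cv2.erode(r["pixels"].astype(np.uint8),np.ones((er,er)))>0
        p=P[m];p=p[~np.isnan(p).any(1)]
        if len(p)>20: out.append((r["score"],np.round(r["box"]).astype(int),p))
    return out
def rect(p):
    (cx,cy),(w,h),a=cv2.minAreaRect(p[:,:2].astype(np.float32))
    if w<h: w,h,a=h,w,a+90
    return np.round([cx,cy,w,h,(a+90)%180-90],1)
E
python3 - <<'E'
from h import *
for n in("scene","side"):
    im,d,P,K,T=look(n)
    for l in("thick_a_center","thin_a_center","mug_a_center","rack","stand","bowl","slip_jar","crock"):
        for s,b,p in inst(n,l,P):
            np.save(f"{n}_{l}_{b[0]}.npy",p)
            lo=p[(p[:,2]>8)]
            print(n,l,round(s,2),b,len(p),rect(lo) if len(lo) else 0,np.round(np.median(p,0)),"zmax",round(np.percentile(p[:,2],98)))
E
```

```text
scene thick_a_center 0.84 [235 176 288 217] 715 [ 522.1 -313.3  150.3   48.3    2.9] [ 527. -308.   37.] zmax 49
scene thick_a_center 0.7 [273 236 401 319] 4184 [573.6  30.2 288.  129.6  -2.6] [586.  28.  11.] zmax 39
scene thin_a_center 0.85 [266 185 314 226] 444 [ 486.9 -237.3  149.8   36.8    5.7] [ 493. -231.   30.] zmax 38
scene mug_a_center 0.61 [462 299 517 354] 1514 [474.8 375.8  88.3  69.   89.6] [487. 369.  61.] zmax 95
scene rack 0.62 [270 286 312 368] 2233 [795.2 112.8  92.1  85.1  46.1] [804. 125.  70.] zmax 150
scene rack 0.3 [413 255 456 300] 1201 [453.5 207.7  95.2  63.2  57.3] [459. 206.  62.] zmax 95
scene stand 0.78 [359 252 470 394] 2371 [655.6 290.5 184.3 157.9 -87.3] [684. 295.  13.] zmax 206
scene bowl 0.71 [174 232 236 282] 2221 [ 781.1 -207.3  150.3  141.8   67.5] [ 768. -234.   29.] zmax 60
scene bowl 0.43 [237 177 287 217] 707 [ 522.2 -315.1  150.3   52.3    2.9] [ 531. -309.   38.] zmax 49
scene slip_jar 0.8 [233 272 265 327] 1271 [798.3  -9.8  61.7  58.1 -73.3] [806.   3.  81.] zmax 112
scene crock 0.79 [268 288 312 366] 2170 [795.  112.9  92.3  84.6  50.
[... 545 characters left out ...]
4.  58.] zmax 96
side rack 0.62 [278 242 393 337] 4547 [569.1  30.4 287.7 126.5  -2.9] [552.  33.  11.] zmax 40
side stand 0.59 [168 244 275 347] 2179 [649.4 288.3 183.3 156.4 -85.7] [671. 294.  14.] zmax 207
side bowl 0.81 [313 173 362 212] 1320 [ 781.4 -206.5  146.2  135.8  -64.7] [ 801. -232.   30.] zmax 59
side slip_jar 0.67 [273 197 301 243] 840 [785.4 -10.8  59.5  59.5  82.9] [772.  -3.  82.] zmax 112
side crock 0.67 [279 242 394 339] 4685 [569.2  28.7 288.6 130.2  -3.2] [552.  33.  11.] zmax 40
side crock 0.65 [168 244 275 346] 2064 [649.3 288.5 182.8 156.6 -85.9] [671. 293.  14.] zmax 208
side crock 0.58 [227 210 266 271] 1259 [791.9 112.6  90.6  80.7 -35.5] [785. 118.  80.] zmax 151
```

```bash
python3 - <<'E'
from h import *
from scipy.optimize import least_squares
C={}
for n in("scene","side"):
    z=np.load(f"{n}0.npz");K,T=T_cam(n);C[n]=cloud(z["d"],K,T).reshape(-1,3)
def box(P,x0,x1,y0,y1,z0,z1):
    return P[(P[:,0]>x0)&(P[:,0]<x1)&(P[:,1]>y0)&(P[:,1]<y1)&(P[:,2]>z0)&(P[:,2]<z1)]
def circ(p,r):
    f=least_squares(lambda c:np.hypot(p[:,0]-c[0],p[:,1]-c[1])-r,p[:,:2].mean(0),loss="soft_l1",f_scale=2);return f.x,np.sqrt(np.mean(f.fun**2))
for n,P in C.items():
    print(n,"bench z",np.median(box(P,500,560,-200,-170,-20,20)[:,2]))
    q=box(P,380,720,-400,-60,10,60)
    lab=None
    # cluster in a 2D grid
    g=np.zeros((400,400),np.uint8);i=((q[:,0]-350)).astype(int);j=((q[:,1]+430)).astype(int);g[i,j]=1
    g=cv2.dilate(g,np.ones((5,5)));k,L,st,ce=cv2.connectedComponentsWithStats(g)
    for t in range(1,k):
        p=q[L[i,j]==t]
        if len(p)>150:print(n,"roll",len(p),rect(p),"zmax",np.percentile(p[:,2],99).round(1))
    for nm,b in(("mugA",(380,530,150,262)),("mugB",(390,560,300,440))):
        p=box(P,*b,5,110);rim=p[p[:,2]>90];(c,_)=circ(rim,30)
        r=np.hypot(*(p[:,:2]-c).T);h=p[(r>40)&(r<75)&(p[:,2]>20)&(p[:,2]<72)]
        d=h[:,:2]-c;print(n,nm,c.round(1),"rim r",np.hypot(*(rim[:,:2]-c).T).mean().round(1),len(h),"handle deg",np.degrees(np.arctan2(*np.median(d,0)[::-1])).round(1),"rmax",np.percentile(r[(r<80)],99.5).round(1))
    s=box(P,540,800,180,420,185,225)
    print(n,"stand top",len(s),rect(s))
    cb=s[s[:,0]>s[:,0].max()-14];print(" crossbar",rect(cb),np.percentile(cb[:,2],[50,95]).round(1))
    hl=s[s[:,0]<s[:,0].max()-25]
    for sg in(1,-1):
        p=hl[(hl[:,1]-290)*sg>0];v=cv2.fitLine(p[:,:2].astype(np.float32),cv2.DIST_HUBER,0,.01,.01).ravel();print("  hook",sg,len(p),p[:,:2].mean(0).round(1),np.degrees(np.arctan(v[1]/v[0])).round(1),"xmin",p[:,0].min().round(1),np.percentile(p[:,2],[50,99]).round(1))
    rk=box(P,400,740,-60,115,6,60);rk=rk[(rk[:,0]<735)];print(n,"rack",rect(box(P,400,730,-60,115,6,14)),"lips",end="")
    a=np.radians(-3);u=(rk[:,0]-571)*np.cos(a)+(rk[:,1]-30)*np.sin(a)
    hi=u[rk[:,2]>38];print(np.histogram(hi,bins=np.arange(-150,151,12)));
E
```

```text
scene bench z 4.863298958947212
scene roll 616 [ 484.2 -235.7  151.9   41.3    2.9] zmax 39.9
scene roll 881 [ 520.4 -315.4  157.2   55.6    0.8] zmax 50.1
scene roll 1016 [ 562.2 -151.9  154.5   57.2   -1.6] zmax 50.5
scene roll 186 [ 713.2 -210.3   82.3   13.4   89.9] zmax 59.8
scene mugA [444.8 196.8] rim r 29.5 87 handle deg 82.9 rmax 65.2
scene mugB [474.7 362.2] rim r 29.9 128 handle deg 118.9 rmax 66.7
scene stand top 1075 [631.2 285.2 191.6 115.5 -85.5]
 crossbar [683.5 287.6 188.2  13.5 -88.5] [202.6 206.7]
  hook 1 215 [614.5 365.9] 3.9 xmin 567.2 [202.7 216.2]
  hook -1 167 [619.7 206.3] 4.1 xmin 579.5 [202.7 217.5]
scene rack [571.3  28.9 296.3 133.   -3.4] lips(array([ 0, 18, 16,  0,  1, 29,  0,  0,  1,  0,  1,  0,  0, 21, 18,  0,  0,
       37,  0,  0,  0,  0,  0,  0,  0]), array([-150, -138, -126, -114, -102,  -90,  -78,  -66,  -54,  -42,  -30,
        -18,   -6,    6,   18,   30,   42,   54,   66,   78,   90,  102,
        114,  126,  138,  150]))
side bench z 1.9919452743964143
side roll 677 [ 482.6 -239.5  148.9   42.9    4.3] zmax 40.1
side roll 868 [ 519.4 -320.7  149.3   55.5    3.5] zmax 50.3
side roll 940 [ 563.1 -152.3  151.1   57.1   -1.1] zmax 50.4
side mugA [442.7 196.3] rim r 29.8 89 handle deg 87.3 rmax 64.9
side mugB [471.8 361.5] rim r 29.7 123 handle deg 122.1 rmax 66.9
side stand top 929 [626.9 286.5 189.  114.7 -86.6]
 crossbar [678.  288.9 187.7  13.  -86.9] [204.8 207.1]
  hook 1 190 [615.1 365.6] 3.3 xmin 565.0 [203.9 217.8]
  hook -1 144 [618.9 206. ] 3.5 xmin 574.4 [203.4 217.9]
side rack [572.   27.5 293.3 132.5  -3.3] lips(array([ 0, 37,  9,  0, 10, 33,  0,  0,  0,  0,  0,  0,  0, 32,  3,  0, 13,
       27,  0,  0,  0,  0,  1,  0,  0]), array([-150, -138, -126, -114, -102,  -90,  -78,  -66,  -54,  -42,  -30,
        -18,   -6,    6,   18,   30,   42,   54,   66,   78,   90,  102,
        114,  126,  138,  150]))
```

```bash
python3 -m handwheel '[[100,23,29,-3,-2.2],[100,23,29,-3,-2.2],[100,23,29,-3,-2.2],[100,23,29,-3,-2.2],[100,23,29,-3,-2.2],[100,23,29,-3,-2.2],[100,23,29,-3,-2.2],[100,23,29,-3,-2.2],[100,23,29,-3,-2.2],[100,23,29,-3,-2.2]]'
python3 -m handwheel '[[100,0,0,0,0],[100,0,0,0,0],[100,0,0,0,0]]'
cat > wr.py <<'E'
from h import *
import sys
def roller(y0,y1,x0=400,x1=720,zlo=12):
    im,d,P,K,T=look("wrist",sys.argv[1] if len(sys.argv)>1 else None);p=P.reshape(-1,3)
    bz=p[(np.abs(p[:,2])<8)];bz=np.median(bz[:,2])
    p=p[(p[:,2]>zlo)&(p[:,2]<65)&(p[:,1]>y0)&(p[:,1]<y1)&(p[:,0]>x0)&(p[:,0]<x1)]
    print("bench",bz.round(1),"n",len(p),rect(p) if len(p)>30 else 0,"zmax",np.percentile(p[:,2],98).round(1) if len(p) else 0)
def tool():
    o=observe();x=R.from_quat(np.roll(o["ee_rot"],-1)).as_matrix()
    print("t",round(o["t"],2),"tcp",o["tcp_pos"].round(1),"closing deg",np.degrees(np.arctan2(x[1,1],x[0,1])).round(1),"down",x[:,2].round(3),"w",o["grip_width"].round(1),"F",o["gripper_force"].round(1),o["ft_force"].round(1),"j",o["joint_pos"].round(2))
E
python3 - <<'E'
from wr import *
tool();roller(-370,-275)
E
```

```text
t: 2.05
tcp_pos: [517.5, -319.8, 204.4]
ee_rot: [0.0, 1.0, 0.027, 0.0]
ft_force: [-0.0, 0.4, -0.8]
grip_width: 85.3
gripper_force: 0.0
t: 2.35
tcp_pos: [516.1, -322.0, 204.4]
ee_rot: [0.0, 1.0, 0.027, -0.0]
ft_force: [-0.2, -0.5, -0.0]
grip_width: 85.5
gripper_force: 0.0Traceback (most recent call last):
  File "<stdin>", line 2, in <module>
  File "wr.py", line 10, in tool
    print("t",round(o["t"],2),"tcp",o["tcp_pos"].round(1),"closing deg",np.degrees(np.arctan2(x[1,1],x[0,1])).round(1),"down",x[:,2].round(3),"w",o["grip_width"].round(1),"F",o["gripper_force"].round(1),o["ft_force"].round(1),"j",o["joint_pos"].round(2))
                                                                                                                                                  ^^^^^^^^^^^^^^^^^^^^^
AttributeError: 'float' object has no attribute 'round'
```

```bash
sed -i 's/o\["grip_width"\].round(1)/round(o["grip_width"],1)/;s/o\["gripper_force"\].round(1)/round(o["gripper_force"],1)/' wr.py
python3 - <<'E'
from wr import *
tool();roller(-370,-275)
E
```

```text
t 2.35 tcp [ 516.1 -322.   204.4] closing deg -86.9 down [-0. -0. -1.] w 85.5 F 0.0 [-0.2 -0.5 -0. ] j [ 0.44  0.35  0.01  1.79 -0.    1.   -1.06]
bench -0.0 n 9835 [ 520.5 -322.4  148.3   56.     3.4] zmax 49.2
```

```bash
python3 -m handwheel '[[75,4,0,-20,0.3],[75,0,0,-40,0],[75,0,0,-40,0],[75,0,0,-40,0],[75,0,0,-20,0],[75,0,0,-14,0],[75,0,0,0,0],[75,0,0,0,0]]' | tail -5
python3 -m handwheel '[[0,0,0,0,0],[0,0,0,0,0],[0,0,0,0,0],[0,0,0,0,0],[0,0,0,0,0],[0,0,0,0,0],[0,0,0,0,0],[0,0,0,0,0]]'
```

```text
tcp_pos: [521.0, -321.8, 31.2]
ee_rot: [0.0, 1.0, 0.03, 0.0]
ft_force: [0.1, -0.4, 0.3]
grip_width: 64.3
gripper_force: 0.0
t: 4.0
tcp_pos: [521.5, -321.8, 32.3]
ee_rot: [0.001, 1.0, 0.03, 0.001]
ft_force: [-4.4, 0.4, 15.6]
grip_width: 36.2
gripper_force: 57.8
```

```bash
python3 - <<'E'
from wr import *
tool()
E
```

```text
t 4.0 tcp [ 521.5 -321.8   32.3] closing deg -86.6 down [ 0.002 -0.001 -1.   ] w 36.2 F 57.8 [-4.4  0.4 15.6] j [ 0.45  0.57  0.    1.89  0.    0.68 -1.06]
```

```bash
python3 -m handwheel '[[65,0,0,0,0],[65,0,0,0,0],[65,0,0,-3,0],[65,0,0,-2,0],[65,0,0,0,0],[0,0,0,0,0],[0,0,0,0,0],[0,0,0,0,0],[0,0,0,0,0],[0,0,0,0,0]]' | tail -5
python3 -m handwheel '[[0,0,0,0,0],[0,0,0,0,0],[0,0,0,0,0],[0,0,0,0,0]]';python3 - <<'E'
from wr import *
look("wrist","w1")
E
```

```text
tcp_pos: [520.7, -321.0, 25.6]
ee_rot: [-0.0, 1.0, 0.03, -0.0]
ft_force: [-2.2, 1.2, 6.7]
grip_width: 39.1
gripper_force: 59.7
t: 5.4
tcp_pos: [520.7, -321.0, 25.7]
ee_rot: [-0.0, 1.0, 0.03, 0.0]
ft_force: [-2.6, 1.4, 6.6]
grip_width: 39.4
gripper_force: 59.7
```

View pics/w1.png

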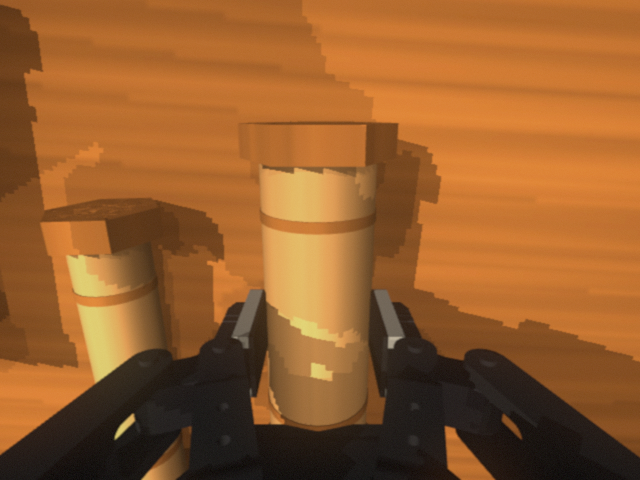

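```bash
python3 -m handwheel '[[0,0,0,20,0],[0,0,0,40,0],[0,0,0,45,0],[0,0,0,45,0]]' | tail -5
python3 -m handwheel '[[0,9,35,0,8.3],[0,9,35,0,8.3],[0,9,35,0,8.3],[0,9,35,0,8.3],[0,9,35,0,8.3],[0,9,35,0,8.3],[0,9,35,0,8.3],[0,8,34,0,8.3],[0,8,34,0,8.3],[0,8,34,0,8.3]]' | tail -5
python3 -m handwheel '[[0,0,0,0,0],[0,0,0,0,0]]' |tail -2
python3 - <<'E'
from wr import *
tool();im,d,P,K,T=look("wrist","w2")
p=P.reshape(-1,3);p=p[~np.isnan(p).any(1)]
np.save("rackw.npy",p)
E
```

```text
tcp_pos: [520.3, -320.8, 176.7]
ee_rot: [-0.0, 1.0, 0.03, -0.0]
ft_force: [1.6, 0.8, -0.5]
grip_width: 39.2
gripper_force: 61.1
tcp_pos: [607.8, 27.3, 175.3]
ee_rot: [0.0, 0.727, 0.687, -0.0]
ft_force: [0.5, -0.5, -1.1]
grip_width: 39.0
gripper_force: 61.2
grip_width: 38.9
gripper_force: 61.2
t 7.05 tcp [607.6  26.5 175. ] closing deg -3.5 down [-0.001  0.    -1.   ] w 38.9 F 61.2 [-0.5 -1.1 -1.8] j [ 0.16  0.4  -0.39  1.8   0.18  0.98 -0.37]
```

View pics/w2.png

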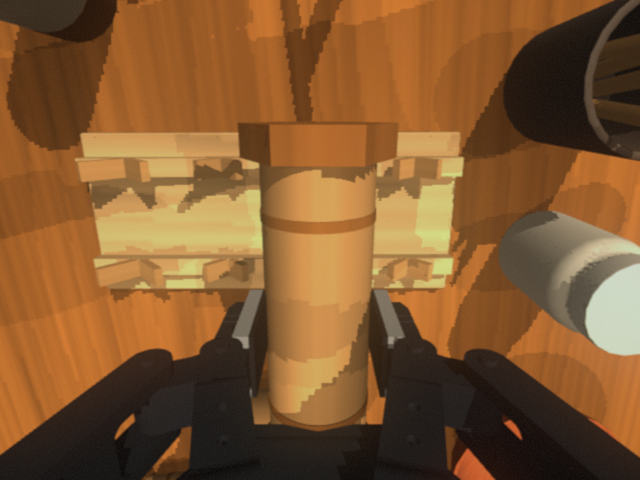

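```bash
python3 - <<'E'
from h import *
p=np.load("rackw.npy");b=p[(abs(p[:,0]-571)<170)&(abs(p[:,1]-28)<85)]
print("bench",np.median(b[abs(b[:,2])<5][:,2]))
q=b[(b[:,2]>7)&(b[:,2]<13)]
print(rect(q),[rect(q[(q[:,2]>a)&(q[:,2]<a+3)]) for a in(7,8.5,10)])
a=np.radians(-3.4);X=np.array([[np.cos(a),np.sin(a)],[-np.sin(a),np.cos(a)]])@(b[:,:2]-[571.5,28.5]).T
for lo,hi in((25,44),(8,12)):
    m=(b[:,2]>lo)&(b[:,2]<hi);print(lo,np.percentile(X[0][m],[.5,99.5]).round(1),np.percentile(X[1][m],[.5,99.5]).round(1))
m=(b[:,2]>24)&(b[:,2]<44);h,e=np.histogram(X[0][m],bins=np.arange(-150,150,3))
for s in(40,-40):
  k=m&(abs(X[1]-s)<9)
  for u in np.arange(-150,148,4):
    z=b[k&(X[0]>u)&(X[0]<u+4)][:,2]
    if len(z):print(int(u),int(np.percentile(z,90)),end="; ")
  print()
  t=m&(abs(X[1]-s)<14);print("y",np.percentile(X[1][t],[2,50,98]).round(1))
E
```

```text
bench 0.08292517959716861
[572.1  26.6 290.9 129.9  -3.5] [array([572.2,  26.6, 290.6, 129.9,  -3.5]), array([572.4,  26.7, 289.7, 129.7,  -3.5]), array([571.8,  27.1, 290.4, 128.8,  -3.5])]
25 [-131.3  125.8] [-48.9  45.1]
8 [-142.2  144.3] [-65.7  62.5]
-134 41; -130 43; -126 40; -122 36; -118 32; -114 28; -110 25; -106 26; -102 30; -98 34; -94 38; -90 42; -86 42; -82 40; -54 33; -50 35; -46 32; -42 28; -38 25; -34 26; -30 31; -26 34; -22 35; -18 32; 90 34; 94 35; 98 32; 102 28; 106 25; 110 27; 114 30; 118 35; 122 35; 126 31; 
y [31.3 38.4 45.1]
-134 40; -130 43; -126 40; -122 36; -118 32; -114 28; -110 25; -106 26; -102 30; -98 34; -94 38; -90 42; -86 42; -82 40; -54 33; -50 35; -46 32; -42 28; -38 25; -34 26; -30 30; -26 34; -22 35; -18 32; 90 34; 94 35; 98 32; 102 28; 106 25; 110 27; 114 30; 118 35; 122 35; 126 31; 
y [-48.7 -40.7 -34.7]
```

```bash
python3 -m handwheel '[[0,0.4,-2,-35,0],[0,0,0,-35,0],[0,0,0,-15,0],[0,0,0,-12,0],[0,0,0,-10,0],[0,0,0,-7,0],[0,0,0,-5,0],[0,0,0,-2,0],[0,0,0,0,0],[0,0,0,0,0]]'
```

```text
t: 8.1
tcp_pos: [608.4, 24.0, 54.8]
ee_rot: [0.0, 0.729, 0.685, 0.0]
ft_force: [0.3, 0.5, -1.9]
grip_width: 39.1
gripper_force: 61.2
```

```bash
python3 -m handwheel '[[0,0,0,-1,0],[0,0,0,0,0],[0,0,0,-1,0],[0,0,0,0,0],[0,0,0,0,0]]'
```

```text
t: 8.6
tcp_pos: [608.6, 24.0, 54.2]
ee_rot: [0.001, 0.729, 0.685, 0.0]
ft_force: [-10.4, -1.6, 25.9]
grip_width: 39.8
gripper_force: 63.7
```

```bash
python3 -m handwheel '[[55,0,0,0,0],[62,0,0,0,0],[62,0,0,0,0],[62,0,0,0,0],[62,0,0,15,0],[62,0,0,35,0],[62,0,0,45,0],[62,0,0,45,0]]'
python3 - <<'E'
from wr import *
im,d,P,K,T=look("wrist")
p=P.reshape(-1,3);q=p[(p[:,2]>60)&(p[:,2]<80)&(abs(p[:,0]-608)<60)&(abs(p[:,1]-25)<100)]
print(rect(q),np.percentile(q[:,2],98))
E
```

```text
t: 9.4
tcp_pos: [607.7, 24.1, 194.7]
ee_rot: [-0.0, 0.729, 0.685, -0.0]
ft_force: [1.4, -0.0, -0.4]
grip_width: 53.1
gripper_force: 0.0
[608.7  22.8 148.2  47.6  86.6] 77.14388298821412
```

```bash
python3 -m handwheel '[[75,-4,-16,0,-8.5],[75,-4,-16,0,-8.5],[75,-4,-16,0,-8.5],[75,-4,-16,0,-8.5],[75,-4,-16,0,-8.5],[75,-4,-16,0,-8.5],[75,-5,-16,0,-8.5],[75,-5,-18,0,-8.5],[75,-5,-20,0,-8.5],[75,-6,-25,0,-8.5]]' |tail -5
python3 -m handwheel '[[75,0,0,0,-2.8],[75,0,0,0,0],[75,0,0,0,0]]' |tail -3
python3 - <<'E'
from wr import *
tool();roller(-205,-105)
E
```

```text
tcp_pos: [563.2, -150.9, 193.4]
ee_rot: [-0.0, 1.0, 0.01, 0.001]
ft_force: [0.2, 0.7, -0.2]
grip_width: 64.1
gripper_force: 0.0
ft_force: [0.9, 0.5, 0.7]
grip_width: 64.0
gripper_force: 0.0
t 10.75 tcp [ 563.4 -150.4  193. ] closing deg -91.2 down [ 0.001  0.    -1.   ] w 64.0 F 0.0 [0.9 0.5 0.7] j [ 0.2   0.32 -0.05  1.86  0.02  0.97 -1.46]
bench 0.0 n 10411 [ 563.8 -153.5  148.6   55.9   -1.1] zmax 49.2
```

Aligned; descend to TCP z 26 and grip.

```bash
python3 -m handwheel '[[75,0.4,-3,-40,0],[75,0,0,-40,0],[75,0,0,-40,0],[75,0,0,-25,0],[75,0,0,-14,0],[75,0,0,-8,0],[75,0,0,0,0],[75,0,0,0,0]]' |tail -5
python3 -m handwheel '[[0,0,0,0,0],[0,0,0,0,0],[0,0,0,0,0],[0,0,0,0,0],[0,0,0,0,0],[0,0,0,0,0],[0,0,0,0,0]]' 
```

```text
tcp_pos: [564.3, -154.1, 26.4]
ee_rot: [0.0, 1.0, -0.012, 0.001]
ft_force: [0.3, -0.1, 0.8]
grip_width: 64.1
gripper_force: 0.0
t: 12.3
tcp_pos: [564.3, -154.3, 27.0]
ee_rot: [0.0, 1.0, -0.012, 0.001]
ft_force: [-4.1, 1.1, 16.8]
grip_width: 38.7
gripper_force: 58.4
```

```bash
python3 -m handwheel '[[0,0,0,20,0],[0,0,0,40,0],[0,0,0,45,0],[0,0,0,40,0]]' | tail -2
python3 -m handwheel '[[0,-10,18,0,8.5],[0,-10,18,0,8.5],[0,-10,18,0,8.5],[0,-10,18,0,8.5],[0,-10,18,0,8.5],[0,-10,18,0,8.5],[0,-10,20,0,8.5],[0,-10,20,0,8.5],[0,-10,20,0,8.5],[0,-10,20,0,8.5]]' | tail -5
python3 -m handwheel '[[0,0,0,0,2.7],[0,0,0,0,0],[0,0,0,0,0]]' |tail -2
python3 - <<'E'
from wr import *
tool()
E
```

```text
grip_width: 39.0
gripper_force: 61.0
tcp_pos: [463.1, 34.6, 170.8]
ee_rot: [0.0, 0.743, 0.669, 0.0]
ft_force: [0.1, 0.9, -1.2]
grip_width: 38.5
gripper_force: 61.1
grip_width: 38.8
gripper_force: 61.1
t 14.0 tcp [463.7  33.6 170.6] closing deg -3.8 down [ 0.001 -0.    -1.   ] w 38.8 F 61.1 [ 0.6  0.1 -2.1] j [ 0.17  0.19 -0.42  2.11  0.1   0.87 -0.37]
```

```bash
python3 -m handwheel '[[0,0.3,0.5,-35,0.3],[0,0,0,-30,0],[0,0,0,-15,0],[0,0,0,-12,0],[0,0,0,-10,0],[0,0,0,-7,0],[0,0,0,-4,0],[0,0,0,-1,0],[0,0,0,0,0],[0,0,0,0,0]]'
```

```text
t: 15.0
tcp_pos: [464.1, 34.5, 56.7]
ee_rot: [0.0, 0.728, 0.686, 0.0]
ft_force: [0.2, -0.5, -2.8]
grip_width: 38.9
gripper_force: 61.2
```

```bash
python3 -m handwheel '[[0,0,0,-1,0],[0,0,0,0,0],[0,0,0,-1,0],[0,0,0,0,0],[0,0,0,0,0]]'
```

```text
t: 15.5
tcp_pos: [464.0, 34.5, 54.8]
ee_rot: [0.0, 0.728, 0.686, 0.0]
ft_force: [-5.9, -1.1, 13.9]
grip_width: 39.0
gripper_force: 63.2
```

```bash
python3 -m handwheel '[[55,0,0,0,0],[62,0,0,0,0],[62,0,0,0,0],[62,0,0,0,0],[62,0,0,15,0],[62,0,0,35,0],[62,0,0,45,0],[62,0,0,45,0]]' | tail -5
python3 - <<'E'
from wr import *
im,d,P,K,T=look("wrist")
p=P.reshape(-1,3)
for x in(464,608):
    q=p[(p[:,2]>60)&(p[:,2]<80)&(abs(p[:,0]-x)<60)&(abs(p[:,1]-30)<100)]
    print(rect(q),np.percentile(q[:,2],98))
E
python3 -m handwheel '[[62,2,-27,0,-8.5],[62,2,-27,0,-8.5],[62,2,-27,0,-8.5],[62,2,-27,0,-8.5],[62,2,-27,0,-8.5],[62,2,-27,0,-8.5],[62,2,-27,0,-8.5],[62,2,-27,0,-8.5],[62,2,-27,0,-8.5],[62,1,-28,0,-6]]' |tail -5
python3 -m handwheel '[[62,0,0,0,0],[62,0,0,0,0],[62,0,0,0,0]]' |tail -3
python3 - <<'E'
from wr import *
tool();roller(-285,-185)
E
```

```text
tcp_pos: [463.3, 34.6, 195.7]
ee_rot: [-0.001, 0.727, 0.686, -0.0]
ft_force: [1.2, 0.1, 1.4]
grip_width: 53.0
gripper_force: 0.0
[464.6  33.1 148.4  47.8  86.6] 76.78157292942751
[607.9  22.9 148.5  48.8  86.6] 77.26740979329846
tcp_pos: [482.8, -237.5, 194.2]
ee_rot: [0.0, 0.999, 0.033, -0.0]
ft_force: [-0.4, 0.4, 0.1]
grip_width: 53.1
gripper_force: 0.0
ft_force: [-0.4, 0.1, -0.5]
grip_width: 53.3
gripper_force: 0.0
t 17.65 tcp [ 482.9 -235.6  194.2] closing deg -85.7 down [-0.  0. -1.] w 53.3 F 0.0 [-0.4  0.1 -0.5] j [ 0.39  0.25 -0.07  1.95  0.02  0.94 -1.18]
bench 0.0 n 7281 [ 483.9 -241.3  148.5   43.8    4.8] zmax 38.9
```

```bash
python3 -m handwheel '[[62,1,-5.7,-40,0.5],[62,0,0,-40,0],[62,0,0,-40,0],[62,0,0,-25,0],[62,0,0,-14,0],[62,0,0,-8,0],[62,0,0,0,0],[62,0,0,0,0]]' |tail -5
python3 -m handwheel '[[0,0,0,0,0],[0,0,0,0,0],[0,0,0,0,0],[0,0,0,0,0],[0,0,0,0,0],[0,0,0,0,0],[0,0,0,0,0]]' 
```

```text
tcp_pos: [484.5, -242.4, 28.3]
ee_rot: [0.0, 0.999, 0.041, 0.001]
ft_force: [-0.3, -0.2, -0.2]
grip_width: 53.2
gripper_force: 0.0
t: 19.2
tcp_pos: [484.5, -242.5, 28.5]
ee_rot: [0.0, 0.999, 0.04, 0.001]
ft_force: [-3.5, 0.9, 13.6]
grip_width: 22.7
gripper_force: 54.8
```

```bash
python3 -m handwheel '[[50,0,0,0,0],[50,0,0,0,0],[50,0,0,-2,0],[50,0,0,-1.5,0],[50,0,0,0,0],[0,0,0,0,0],[0,0,0,0,0],[0,0,0,0,0],[0,0,0,0,0],[0,0,0,0,0]]' | tail -5
python3 -m handwheel '[[0,0,0,0,0],[0,0,0,0,0],[0,0,0,0,0]]'
```

```text
tcp_pos: [483.8, -242.3, 24.2]
ee_rot: [0.0, 0.999, 0.04, -0.0]
ft_force: [-2.8, 1.1, 7.8]
grip_width: 26.4
gripper_force: 58.4
t: 20.5
tcp_pos: [483.8, -242.3, 24.2]
ee_rot: [0.0, 0.999, 0.04, 0.0]
ft_force: [-2.3, 0.9, 8.0]
grip_width: 26.3
gripper_force: 58.5
```

```bash
python3 -m handwheel '[[0,0,0,20,0],[0,0,0,40,0],[0,0,0,45,0],[0,0,0,40,0]]' | tail -2
python3 -m handwheel '[[0,19,26,0,8.2],[0,19,26,0,8.2],[0,19,26,0,8.2],[0,19,26,0,8.2],[0,20,26,0,8.2],[0,20,26,0,8.2],[0,20,26,0,8.2],[0,20,27,0,8.1],[0,20,27,0,8.1],[0,20,27,0,8.1]]' | tail -5
python3 -m handwheel '[[0,0,0,0,0],[0,0,0,0,0]]' |tail -2
python3 - <<'E'
from wr import *
tool()
im,d,P,K,T=look("wrist","w3")
p=P.reshape(-1,3);q=p[(p[:,2]>60)&(p[:,2]<80)&(abs(p[:,0]-608)<33)&(abs(p[:,1]-30)<100)]
print(rect(q))
E
```

```text
grip_width: 25.9
gripper_force: 58.5
tcp_pos: [680.4, 21.8, 168.6]
ee_rot: [-0.0, 0.727, 0.686, -0.0]
ft_force: [0.1, -0.7, -1.4]
grip_width: 25.7
gripper_force: 58.6
grip_width: 25.9
gripper_force: 58.7
t 22.1 tcp [679.7  21.3 168.2] closing deg -3.6 down [-0.001  0.    -1.   ] w 25.9 F 58.7 [-1.  -0.3 -0.4] j [ 0.17  0.53 -0.41  1.63  0.24  1.04 -0.38]
[609.   22.7 148.7  47.6  86.6]
```

Lower to just above contact (contact expected near TCP z 48).

```bash
python3 -m handwheel '[[0,0.2,0,-35,0],[0,0,0,-35,0],[0,0,0,-15,0],[0,0,0,-12,0],[0,0,0,-9,0],[0,0,0,-6,0],[0,0,0,-4,0],[0,0,0,-2,0],[0,0,0,0,0],[0,0,0,0,0]]'
```

```text
t: 23.15
tcp_pos: [680.3, 20.8, 51.3]
ee_rot: [0.0, 0.729, 0.684, 0.0]
ft_force: [0.0, 0.3, -1.1]
grip_width: 26.2
gripper_force: 58.7
```

```bash
python3 -m handwheel '[[0,0,0,-1,0],[0,0,0,0,0],[0,0,0,0,0]]'
```

```text
t: 23.45
tcp_pos: [680.1, 20.8, 49.9]
ee_rot: [0.0, 0.729, 0.684, 0.0]
ft_force: [-0.8, -0.0, -0.0]
grip_width: 25.9
gripper_force: 58.7
```

```bash
python3 -m handwheel '[[0,0,0,-1,0],[0,0,0,0,0],[0,0,0,0,0]]'
```

```text
t: 23.75
tcp_pos: [680.1, 20.8, 49.4]
ee_rot: [0.0, 0.729, 0.684, 0.0]
ft_force: [-4.2, -0.8, 7.6]
grip_width: 25.9
gripper_force: 60.4
```

```bash
python3 -m handwheel '[[40,0,0,0,0],[50,0,0,0,0],[50,0,0,0,0],[50,0,0,0,0],[50,0,0,15,0],[50,0,0,35,0],[50,0,0,45,0],[50,0,0,45,0],[50,0,0,45,0]]' | tail -5
python3 - <<'E'
from wr import *
im,d,P,K,T=look("wrist")
p=P.reshape(-1,3)
q=p[(p[:,2]>50)&(p[:,2]<80)&(abs(p[:,0]-680)<36)&(abs(p[:,1]-20)<100)]
print(rect(q),np.percentile(q[:,2],98))
E
python3 -m handwheel '[[100,-24,18,0,0],[100,-24,18,0,0],[100,-24,18,0,0],[100,-24,18,0,0],[100,-24,18,0,0],[100,-24,18,0,0],[100,-24,17,0,0],[100,-23,17,0,0],[100,-23,17,0,0],[100,-23,17,0,0]]' |tail -5
python3 -m handwheel '[[100,0,0,0,0],[100,0,0,0,0],[100,0,0,0,0]]' |tail -3
cat > mug.py <<'E'
from wr import *
from scipy.optimize import least_squares
def mug(n,c0,zf=0,save=None):
    im,d,P,K,T=look(n,save);p=P.reshape(-1,3);p=p[~np.isnan(p).any(1)];p[:,2]-=zf
    p=p[(np.hypot(*(p[:,:2]-c0).T)<85)]
    rim=p[(p[:,2]>91)&(p[:,2]<98)&(np.hypot(*(p[:,:2]-c0).T)<45)]
    f=least_squares(lambda c:np.hypot(rim[:,0]-c[0],rim[:,1]-c[1])-30,c0,loss="soft_l1",f_scale=1.5);c=f.x
    r=np.hypot(*(p[:,:2]-c).T);h=p[(r>38)&(r<72)&(p[:,2]>22)&(p[:,2]<80)]
    d=h[:,:2]-c;a=np.degrees(np.arctan2(d[:,1],d[:,0]))
    print(n,len(rim),len(h),"c",c.round(1),"r",np.hypot(*(rim[:,:2]-c).T).mean().round(1),"handle",np.median(a).round(1),np.percentile(a,[5,95]).round(0),"rmax",np.percentile(r[r<80][p[r<80][:,2]>20],99).round(1),"rimz",np.percentile(rim[:,2],50).round(1))
E
python3 - <<'E'
from mug import *
tool();mug("wrist",np.array([443.7,196.5]),0,"w4")
E
```

```text
tcp_pos: [679.8, 20.9, 237.0]
ee_rot: [0.0, 0.729, 0.684, 0.0]
ft_force: [-0.2, -0.7, 0.6]
grip_width: 42.6
gripper_force: 0.0
[680.9  20.  147.6  37.3  86.5] 63.45896925072037
tcp_pos: [442.0, 197.5, 234.6]
ee_rot: [0.0, 0.729, 0.684, 0.0]
ft_force: [-0.2, 0.8, -0.3]
grip_width: 85.5
gripper_force: 0.0
ft_force: [1.1, -0.6, -0.2]
grip_width: 85.4
gripper_force: 0.0
t 26.0 tcp [443.7 196.3 234.2] closing deg -3.7 down [ 0.001  0.    -1.   ] w 85.4 F 0.0 [ 1.1 -0.6 -0.2] j [-0.01  0.16 -0.59  1.99  0.1   1.02 -0.71]
wrist 1436 521 c [444.8 195.7] r 29.6 handle 84.9 [80. 90.] rmax 72.0 rimz 94.8
```

View pics/w4.png

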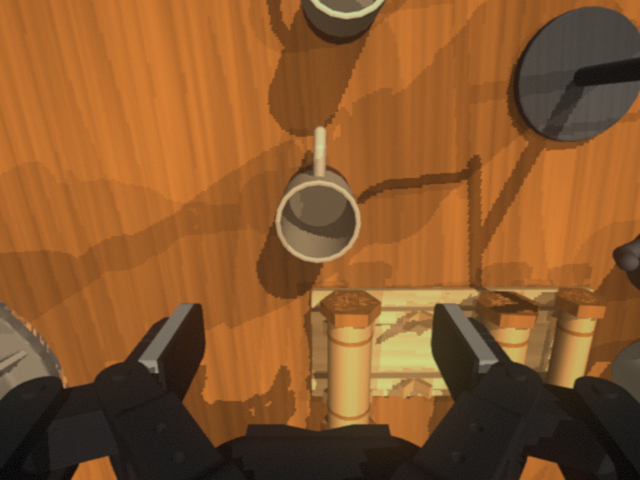

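```bash
python3 -m handwheel '[[100,1,-0.6,-40,-1.4],[100,0,0,-40,0],[100,0,0,-35,0],[100,0,0,-20,0],[100,0,0,-14,0],[100,0,0,-10,0],[100,0,0,0,0],[100,0,0,0,0]]' |tail -5
python3 -m handwheel '[[0,0,0,0,0],[0,0,0,0,0],[0,0,0,0,0],[0,0,0,0,0],[0,0,0,0,0]]'
```

```text
tcp_pos: [444.5, 196.4, 75.4]
ee_rot: [0.0, 0.738, 0.675, 0.0]
ft_force: [0.3, -0.6, 0.0]
grip_width: 85.6
gripper_force: 0.0
t: 27.35
tcp_pos: [444.4, 196.4, 75.9]
ee_rot: [0.0, 0.738, 0.675, 0.001]
ft_force: [-5.4, -1.0, 13.7]
grip_width: 60.9
gripper_force: 62.5
```

```bash
python3 -m handwheel '[[0,0,0,10,0],[0,0,0,30,0],[0,0,0,40,0],[0,0,0,40,0],[0,0,0,42,0],[0,20,-10,0,2.2],[0,25,-10,0,2.2],[0,25,-10,0,2.2],[0,25,-9,0,2.1],[0,0,0,0,0]]' |tail -5
python3 -m handwheel '[[0,0,0,0,0],[0,0,0,0,0],[0,0,0,0,0]]' |tail -3
cat > hk.py <<'E'
from wr import *
def hook(y0,y1,save=None,zc=200):
    im,d,P,K,T=look("wrist",save);p=P.reshape(-1,3);p=p[~np.isnan(p).any(1)]
    p=p[(p[:,0]>558)&(p[:,0]<700)&(p[:,1]>y0)&(p[:,1]<y1)&(p[:,2]>190)&(p[:,2]<225)]
    for x in range(560,700,8):
        q=p[(p[:,0]>=x)&(p[:,0]<x+8)]
        if len(q)>4: print(x,len(q),"y",np.percentile(q[:,1],[5,50,95]).round(1),"z",np.percentile(q[:,2],[5,50,95]).round(1))
E
python3 - <<'E'
from hk import *
tool();hook(180,240,"w5")
E
```

```text
tcp_pos: [541.5, 155.3, 237.2]
ee_rot: [0.0, 0.685, 0.729, 0.0]
ft_force: [-0.5, -0.1, -3.2]
grip_width: 61.3
gripper_force: 66.8
ft_force: [-0.5, -0.1, -2.2]
grip_width: 60.7
gripper_force: 66.8
t 28.65 tcp [538.4 157.6 237.2] closing deg 3.7 down [ 0. -0. -1.] w 60.7 F 66.8 [-0.5 -0.1 -2.2] j [ 0.06  0.28 -0.55  1.83  0.17  1.07 -0.49]
560 5 y [180.1 180.2 180.5] z [193.3 199.4 215. ]
576 313 y [198.6 202.2 205.2] z [212.2 216.9 218.6]
584 222 y [199.1 203.3 205.8] z [204.8 207.9 214.2]
592 276 y [199.4 203.3 206.1] z [201.8 204.4 206.8]
600 298 y [199.9 203.6 206.6] z [201.4 203.6 204.9]
608 302 y [200.4 204.2 207.2] z [201.6 203.6 204.9]
616 299 y [200.9 204.7 207.7] z [201.5 203.6 205.1]
624 300 y [201.4 205.2 208.2] z [201.1 203.6 205. ]
632 301 y [201.8 205.7 208.7] z [201.4 203.7 205. ]
640 303 y [202.5 206.2 209.2] z [201.4 203.7 205.1]
648 298 y [203.  206.7 209.7] z [201.3 203.7 205. ]
656 297 y [203.5 207.3 210.2] z [201.4 203.7 205. ]
664 308 y [204.  207.8 210.8] z [201.6 203.7 205. ]
672 874 y [199.  211.4 229.6] z [198.2 202.1 204.9]
680 387 y [193.5 198.8 208.8] z [199.5 204.  206. ]
```

View pics/w5.png

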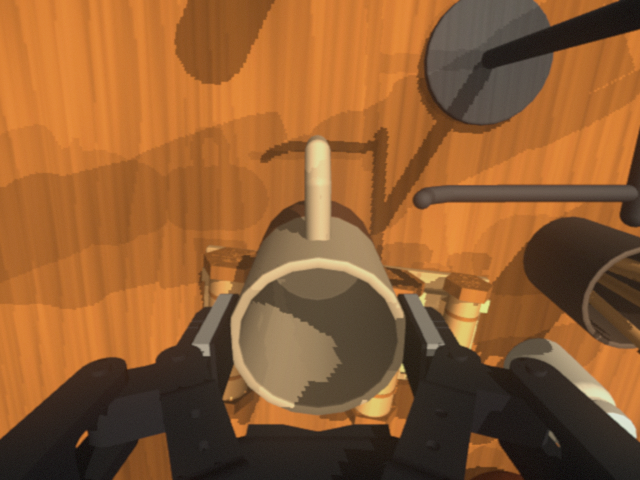

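```bash
python3 -m handwheel '[[0,6,-2,0,0],[0,10,0.6,0,0],[0,10,0.6,0,0],[0,10,0.6,0,0],[0,10,0.6,0,0],[0,10,0.6,0,0],[0,10,0.6,0,0],[0,8,0.5,0,0],[0,0,0,0,0],[0,0,0,0,0]]'
```

```text
t: 29.7
tcp_pos: [612.9, 159.4, 236.6]
ee_rot: [-0.0, 0.684, 0.729, -0.0]
ft_force: [-0.1, 0.4, -1.9]
grip_width: 60.7
gripper_force: 66.8
```

```bash
python3 -m handwheel '[[0,0,0,-8,0],[0,0,0,-6,0],[0,0,0,-4,0],[0,0,0,-1.5,0],[0,0,0,0,0],[0,0,0,0,0]]'; python3 - <<'E'
from h import *
look("wrist","w6")
E
```

```text
t: 30.3
tcp_pos: [613.1, 159.3, 217.5]
ee_rot: [0.0, 0.684, 0.729, 0.0]
ft_force: [0.5, -1.4, -2.2]
grip_width: 60.9
gripper_force: 66.8
```

View pics/w6.png

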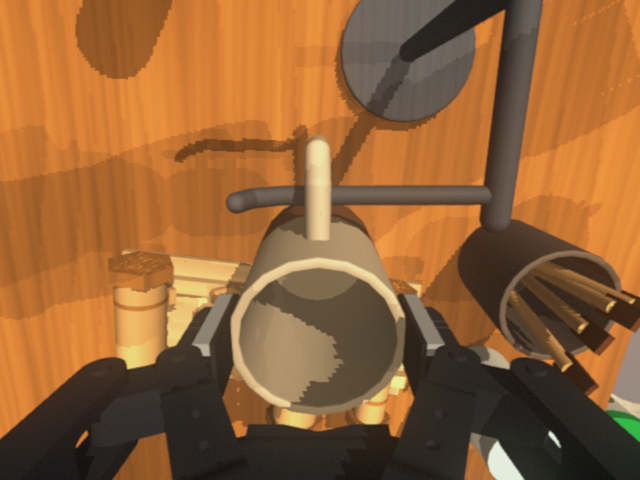

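```bash
python3 -m handwheel '[[0,0,0,-1.5,0],[0,0,0,0,0],[0,0,0,-1,0],[0,0,0,0,0],[0,0,0,0,0]]'
```

```text
t: 30.85
tcp_pos: [613.0, 159.3, 214.8]
ee_rot: [-0.0, 0.684, 0.729, -0.0]
ft_force: [0.1, -0.2, -1.9]
grip_width: 60.7
gripper_force: 66.8
```

```bash
python3 -m handwheel '[[0,0,0,-1,0],[0,0,0,0,0],[0,0,0,0,0]]';python3 -m handwheel '[[0,0,0,-1,0],[0,0,0,0,0],[0,0,0,0,0]]'
```

```text
t: 31.15
tcp_pos: [613.1, 159.3, 213.8]
ee_rot: [0.0, 0.684, 0.729, 0.0]
ft_force: [-0.3, 0.4, -1.5]
grip_width: 60.9
gripper_force: 66.8
t: 31.45
tcp_pos: [613.2, 159.3, 213.1]
ee_rot: [0.0, 0.684, 0.729, 0.0]
ft_force: [-1.1, -0.9, 3.8]
grip_width: 60.5
gripper_force: 67.5
```

```bash
python3 -m handwheel '[[100,0,0,0,0],[100,0,0,0,0],[100,0,0,0,0],[100,0,0,0,0],[100,0,0,0,0],[100,0,0,20,0],[100,0,0,30,0],[100,0,0,40,0],[100,0,0,10,0],[100,0,0,0,0]]'
python3 - <<'E'
from h import *
look("wrist","w7")
E
```

```text
t: 32.45
tcp_pos: [613.7, 159.6, 314.7]
ee_rot: [0.001, 0.684, 0.729, 0.001]
ft_force: [-0.1, -1.0, -0.9]
grip_width: 85.6
gripper_force: 0.0
```

View pics/w7.png

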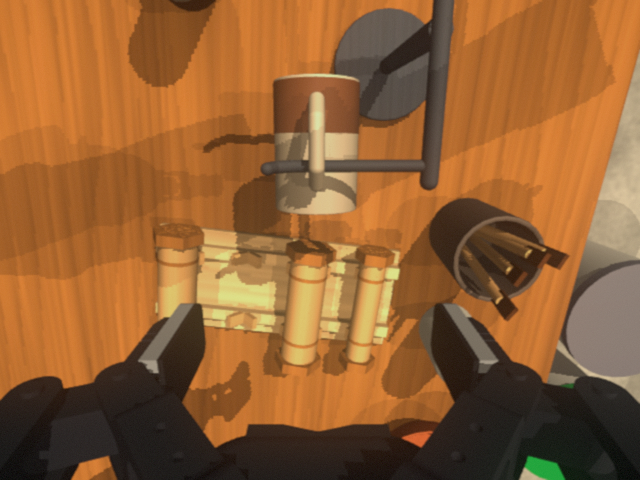

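```bash
python3 -m handwheel '[[100,-20,20,0,2.7],[100,-20,20,0,2.7],[100,-20,20,0,2.7],[100,-20,20,0,2.7],[100,-20,20,0,2.7],[100,-20,20,0,2.7],[100,-20,20,0,2.7],[100,0,20,-25,2.7],[100,0,20,-25,2.7],[100,0,21,-25,2.1]]' |tail -5
python3 -m handwheel '[[100,0,0,0,0],[100,0,0,0,0],[100,0,0,0,0]]' |tail -2
python3 - <<'E'
from mug import *
tool();mug("wrist",np.array([473.5,361.]),0)
E
```

```text
tcp_pos: [472.1, 361.9, 237.3]
ee_rot: [0.0, 0.498, 0.867, 0.0]
ft_force: [0.8, 0.4, 0.3]
grip_width: 85.2
gripper_force: 0.0
grip_width: 85.3
gripper_force: 0.0
t 33.8 tcp [473.1 360.4 238.7] closing deg 30.0 down [ 0.001  0.    -1.   ] w 85.3 F 0.0 [ 0.1 -0.6  0.5] j [-0.2   0.37 -0.7   1.75  0.26  1.11 -0.47]
wrist 1407 496 c [473.9 360.9] r 29.6 handle 120.8 [116. 126.] rmax 71.9 rimz 94.9
```

```bash
python3 -m handwheel '[[100,0.8,0.5,-40,0.8],[100,0,0,-40,0],[100,0,0,-35,0],[100,0,0,-24,0],[100,0,0,-14,0],[100,0,0,-10,0],[100,0,0,0,0],[100,0,0,0,0]]' |tail -5
python3 -m handwheel '[[0,0,0,0,0],[0,0,0,0,0],[0,0,0,0,0],[0,0,0,0,0],[0,0,0,0,0]]'
```

```text
tcp_pos: [474.4, 361.2, 75.9]
ee_rot: [0.0, 0.494, 0.87, 0.001]
ft_force: [0.5, 0.0, 0.3]
grip_width: 85.5
gripper_force: 0.0
t: 35.15
tcp_pos: [474.1, 361.0, 76.1]
ee_rot: [0.0, 0.494, 0.87, 0.0]
ft_force: [-4.4, -2.9, 13.4]
grip_width: 61.2
gripper_force: 63.0
```

```bash
python3 -m handwheel '[[0,0,0,10,0],[0,0,0,30,0],[0,0,0,40,0],[0,0,0,40,0],[0,0,0,41,0],[0,14,-12,0,-6.8],[0,14,-12,0,-6.8],[0,14,-12,0,-6.8],[0,13,-11,0,-6.8],[0,0,0,0,0]]' |tail -5
python3 -m handwheel '[[0,0,0,0,0],[0,0,0,0,0],[0,0,0,0,0]]' |tail -3
python3 - <<'E'
from hk import *
tool();hook(340,390)
E
```

```text
tcp_pos: [530.6, 311.7, 236.4]
ee_rot: [0.001, 0.687, 0.727, 0.0]
ft_force: [-0.3, 0.5, -2.5]
grip_width: 61.4
gripper_force: 66.7
ft_force: [-0.2, -0.3, -2.1]
grip_width: 61.0
gripper_force: 66.7
t 36.45 tcp [528.3 314.4 236. ] closing deg 3.8 down [-0.  0. -1.] w 61.0 F 66.7 [-0.2 -0.3 -2.1] j [-0.18  0.38 -0.59  1.71  0.23  1.11 -0.78]
560 60 y [358.8 361.3 363.4] z [213.9 215.7 217.6]
568 300 y [358.2 362.3 365. ] z [208.8 216.7 218.7]
576 263 y [358.5 362.7 365.4] z [204.1 206.8 209.4]
584 297 y [359.  363.1 366. ] z [201.2 203.8 205.5]
592 321 y [359.5 363.4 366.5] z [200.7 203.4 204.8]
600 325 y [360. 364. 367.] z [201.  203.6 205. ]
608 323 y [360.6 364.5 367.6] z [201.  203.6 205.1]
616 323 y [361. 365. 368.] z [200.9 203.6 204.8]
624 314 y [361.5 365.5 368.6] z [200.8 203.5 205.1]
632 332 y [362.  366.1 369.2] z [201.1 203.5 205. ]
640 321 y [362.6 366.5 369.7] z [201.1 203.6 205. ]
648 324 y [363.1 367.1 370.2] z [200.9 203.6 205. ]
656 327 y [363.7 367.6 370.7] z [200.9 203.7 205.1]
664 1243 y [342.  357.6 376.7] z [198.4 202.6 205.3]
672 227 y [340.3 345.2 354.7] z [204.  205.6 206.9]
```

```bash
python3 -m handwheel '[[0,4,0,0,0],[0,10,0.6,0,0],[0,10,0.6,0,0],[0,10,0.6,0,0],[0,10,0.6,0,0],[0,10,0.6,0,0],[0,10,0.6,0,0],[0,10,0.6,0,0],[0,0,0,0,0],[0,0,0,0,0]]'
python3 -m handwheel '[[0,0,0,-8,0],[0,0,0,-6,0],[0,0,0,-4,0],[0,0,0,-2,0],[0,0,0,-1,0],[0,0,0,0,0],[0,0,0,0,0]]'; python3 - <<'E'
from h import *
look("wrist","w8")
E
```

```text
t: 37.5
tcp_pos: [602.7, 318.0, 235.5]
ee_rot: [-0.0, 0.684, 0.729, -0.0]
ft_force: [-0.1, -0.8, -1.4]
grip_width: 60.9
gripper_force: 66.7
t: 38.2
tcp_pos: [602.9, 318.1, 215.0]
ee_rot: [0.0, 0.684, 0.729, 0.0]
ft_force: [0.7, 0.3, -1.9]
grip_width: 61.1
gripper_force: 66.7
```

View pics/w8.png

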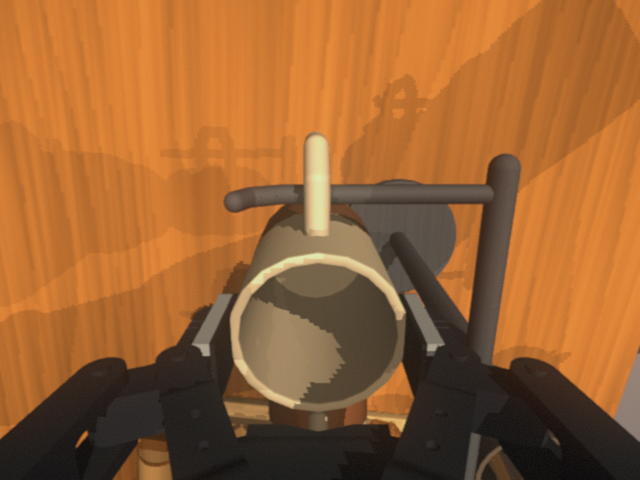

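```bash
python3 -m handwheel '[[0,0,0,-1,0],[0,0,0,0,0],[0,0,0,0,0]]';python3 -m handwheel '[[0,0,0,-1,0],[0,0,0,0,0],[0,0,0,0,0]]'
```

```text
t: 38.55
tcp_pos: [602.9, 318.0, 213.8]
ee_rot: [-0.0, 0.684, 0.729, 0.0]
ft_force: [0.1, -0.3, -2.8]
grip_width: 60.7
gripper_force: 66.7
t: 38.85
tcp_pos: [602.9, 318.0, 213.1]
ee_rot: [0.0, 0.684, 0.729, 0.0]
ft_force: [-0.3, -2.1, 2.7]
grip_width: 61.0
gripper_force: 67.4
```

Contact; release, rise, then back away towards the robot's free side and check with all cameras.

```bash
python3 -m handwheel '[[88,0,0,0,0],[88,0,0,0,0],[88,0,0,0,0],[88,0,0,0,0],[88,0,0,0,0],[88,0,0,20,0],[88,0,0,40,0],[88,0,0,45,0],[88,0,0,40,0],[88,0,0,0,0]]'
python3 -m handwheel '[[88,-20,-30,0,0],[88,-20,-40,0,0],[88,-20,-40,0,0],[88,-20,-40,0,0],[88,-20,-40,0,0],[88,-10,-40,0,0],[88,0,-40,0,0],[88,0,-40,0,0],[88,0,0,0,0],[88,0,0,0,0]]' | tail -6
python3 - <<'E'
from wr import *
tool()
im,d,P,K,T=look("wrist")
p=P.reshape(-1,3)
for x,z in((464,60),(608,60),(680,52)):
    q=p[(p[:,2]>z)&(p[:,2]<82)&(abs(p[:,0]-x)<33)&(abs(p[:,1]-28)<100)]
    print(x,len(q),rect(q) if len(q)>9 else "",np.percentile(q[:,2],98) if len(q)>9 else "")
a=look("scene")[0];b=look("side")[0]
cv2.imwrite("pics/end.png",np.vstack([a[150:400,100:560],b[150:400,100:560]])[:,:,::-1])
E
```

```text
t: 39.85
tcp_pos: [604.0, 319.4, 364.2]
ee_rot: [0.001, 0.684, 0.729, 0.004]
ft_force: [-0.4, 0.7, -0.5]
grip_width: 75.1
gripper_force: 0.0
t: 40.85
tcp_pos: [492.7, 7.2, 357.7]
ee_rot: [-0.0, 0.685, 0.729, 0.0]
ft_force: [0.3, 0.4, -0.2]
grip_width: 74.9
gripper_force: 0.0
t 40.85 tcp [492.7   7.2 357.7] closing deg 3.5 down [-0.  0. -1.] w 74.9 F 0.0 [ 0.3  0.4 -0.2] j [ 0.28  0.05 -0.44  1.81  0.02  1.28 -0.1 ]
464 5025 [464.9  33.1 148.1  46.6  86.5] 76.90006579231522
608 4855 [608.8  23.1 148.   48.8  86.6] 77.36133722288768
680 3041 [680.   20.2 148.4  35.9  86.8] 63.931724309913555
```

View pics/end.png

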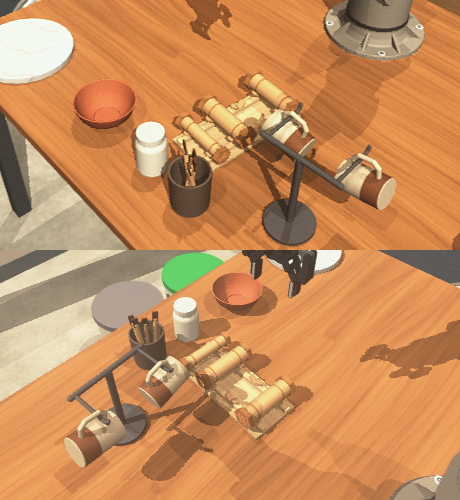

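```bash
for i in 1 2 3 4 5 6 7 8; do python3 -m handwheel '[[88,0,0,0,0],[88,0,0,0,0],[88,0,0,0,0],[88,0,0,0,0],[88,0,0,0,0],[88,0,0,0,0],[88,0,0,0,0],[88,0,0,0,0],[88,0,0,0,0],[88,0,0,0,0]]' >/dev/null; done
python3 - <<'E'
from wr import *
im,d,P,K,T=look("wrist")
p=P.reshape(-1,3);ok=[]
for x,z,c in((464,60,(464.3,33.4)),(608,60,(608,24.6)),(680,52,(679.9,20.2))):
    q=p[(p[:,2]>z)&(p[:,2]<82)&(abs(p[:,0]-x)<33)&(abs(p[:,1]-28)<100)]
    r=rect(q);print(r);ok.append(np.abs(r[:2]-c).max()<4)
for n in("scene","side"):
    _,_,P,_,_=look(n);p=P.reshape(-1,3)
    for y in(204,364):
        q=p[(abs(p[:,0]-604)<55)&(abs(p[:,1]-y)<75)&(p[:,2]>90)&(p[:,2]<240)];print(n,y,len(q),q.min(0).round(),q.max(0).round())
print(ok)
if all(ok): print(job.finish_job(),observe()["t"])
E
```

```text
[465.   33.2 148.1  47.   86.7]
[608.7  23.1 148.2  47.9  86.6]
[680.1  20.3 148.1  35.2  86.6]
scene 204 1452 [578. 145. 109.] [659. 247. 218.]
scene 364 1932 [567. 292. 109.] [658. 404. 218.]
side 204 1495 [574. 144. 120.] [658. 246. 220.]
side 364 2042 [566. 289. 113.] [658. 399. 220.]
[np.True_, np.True_, np.True_]
the job is handed in; nothing more can be done
the job is handed in; nothing more can be done
```

The job is handed in, about 49 s in on the robot's clock. Camera checks just before showed all three rollers present (two thick, one thin) seated within about 2 mm of their own-size grooves and both mugs hanging by their handles, one per hook. The bowl, jar and crock were left untouched.

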